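# Stand a slim box in the gap on a narrow wire ledge

### The arm

A 6-joint arm with a two-finger parallel gripper is mounted at the origin on the work surface. World frame = base frame: x ahead of the robot, y to its left, z up, the work surface at z = 0. Lengths are in m, angles in rad, forces in N, time in s.
With the tool pointing down it reaches from about 0.25 to 0.85 m from the base axis. Payload 12.5 kg.
Tool frame: the origin (TCP) lies midway between the tips of the shut fingers; the grasp point (between the pads) lies 19 mm behind it; z points along the fingers, y is the line along which they close (so a half turn about z gives the same grasp; the last joint's range is limited). The gripper opens to 93 mm and grips with 3 to 60 N. Pads are 15 mm wide; open, the fingers measure 128 mm over their backs; the gripper's body (75 mm by 188 mm) begins 65 mm behind the grasp point.
Start: joints at [1.102, 0.351, 1.652, -0, 1.139, -0.085], TCP at [0.206, 0.51, 0.219] pointing down, gripper open.
Joint ranges: [-2.75, 2.75], [-0.79, 2.1], [0.01, 2.65], [-1.57, 4.71], [0.07, 3.14], [-2.87, 2.87]. Speed limits (rad/s): [2.22, 2.22, 2.79, 3.14, 3.14, 3.14].

### API

Orientations are given as a unit quaternion [x, y, z, w].
In Python, from cell import get_obs, imaging, sign_off gives the robot as it stands. The module is installed in compiled form; this text tells all that it offers.
- The arm moves only by the tool move_arm, never from a script. Its argument "motion" is a list of rows, each a list of 7 numbers: the shift along the world's x, y, z in units of 0.025 m (1.0 is 0.025 m), then the turn, a rotation vector about the world's x, y, z in units of 6 degrees (1.0 is 6 degrees), then the finger opening in mm, from 0 to 93. In form: [[tx, ty, tz, ax, ay, az, grip], ...]. A call has 1 to 8 rows; each row shifts and turns the commanded pose from where the row before left it; what a row does not reach is not made up. A row lasts 1/12 s, in which the tool goes at most 41.7 mm and 7.16 degrees, less where a joint would pass 70% of its speed; a pose out of reach is approached as far as the arm can. A call with a number of a shift or a turn outside -1 to 1 is refused whole. A call with a gripper value outside its range is refused whole. The fingers move at their own pace and stop on an object; "newtons" is the grip in N (left out, the last holds). Time passes only in rows, so rows that do not move let the fingers close. It gives the time, the measured TCP pose, the force, the opening and the grip force at its end, in the units of the state.
- get_obs(): the state, without advancing time (a new reading comes with each control period).
- imaging.capture(name): name is "side" or "top" or "wrist"; returns (picture, depth): 400x640x3 uint8, red, green, blue; 400x640 float32, m along the optical axis (not along the pixel's ray), 0 where there is no reading.
- imaging.camera_params(name): a dict with "intrinsics" (3x3 intrinsics, pixels), "k1" (the pictures are not rectified: a ray, as slopes to the right and down, at radius r is drawn at 1 + k1 r^2 times it, then the intrinsics apply), "T" (4x4, takes a point from camera to world coordinates); the wrist camera has in their place "mount" (4x4, takes a point from camera to tool coordinates, whose origin is the TCP and whose axes are the flange's). Camera axes: x right, y down, z forward; pixel columns grow to the right and rows downward; lengths in m; the calibration is good to about 2 mm. A picture is of the moment at which its call begins: read the wrist's pose just before it. camera_params takes no time and is no camera call.
- sign_off(): hands the job in; it is judged then, once.
The state is a dict: "time_s": time; "joint_pos": joint angles; "qd": joint speeds; "joint_efforts": joint torques, N m; "position": TCP position; "eef_rot": TCP orientation; "force": force on the tool from outside, world axes, zero at the start; "wrist_torque": the same for the moment, N m; "gripper_width": finger opening in m; "gripper_force": force on a finger pad.
Only numpy, scipy, OpenCV 4.12 (cv2) and the standard library are available. Lean on these libraries where they do the work, as an engineer would, in place of code of your own. Each camera call takes 0.05 s, during which the arm holds its last target. There are 200 camera calls.

### The job

The slim cardboard accessory box with the white lid lies flat on the closet counter. First stand it on one of its small ends on the counter and let go; then take it again and stand it, still on end, in the gap between the spray can and the tall carton on the narrow wire ledge: upright, broad face square to the front of the ledge, not overhanging the ledge and touching neither neighbour. Leave the can, the carton, the shoe-polish tin and the brush where they are.

Things in the scene. Friction and masses are not known exactly. Their poses are not given: they have to be found in the camera images.
- case: The slim box to move: loose, rigid, closed cardboard box, white lid fixed on, 150 x 60 x 36 mm along its x, y, z; 0.11 to 0.25 kg, centre of mass at its middle. Origin: centre of its 150 x 60 mm underside, lid at +z. Starts lying flat, z up. Small ends (60 x 36 mm) at +x and -x: either may go down. Broad faces (150 x 60 mm) at z 0 and 36 mm.
- case_center (a point): Middle of the slim box, 18 mm up its own z from its origin; same axes.
- ledge: Fixed, narrow white wire ledge on two end posts, 48 mm deep (its x), 300 mm long (its y), flat top 90 mm above the counter; the wires act as a flat surface. Open to the front (-x), the back and above, no lip. Origin: on the counter below the middle of the ledge.
- ledge_top (a point): Middle of the ledge's top surface, 90 mm above the counter; x across its depth, y along its length, z up.
- spray_can: Loose metal spray can standing on the ledge, 44 mm across, 165 mm tall, 0.25 kg, with a cap. One neighbour of the gap, on either side. Origin: centre of its underside.
- carton: Loose tall cardboard carton standing on the ledge, 40 deep (x), 44 wide (y), 165 mm tall, 0.25 kg; the other neighbour of the gap. Origin: centre of its underside. Can and carton stand about 124 mm apart, centre to centre, so the gap is about 80 mm: the 60 mm wide box fits with 10 mm on each side, but not with fingers on its narrow sides.
- polish_tin: Loose flat round metal tin, 74 mm across, 24 mm tall, lying on the counter beyond the work. To be left alone. Origin: centre of its underside.
- brush: Loose wooden shoe brush, 50 x 150 x 40 mm (x, y, z), lying bristles down on the counter beyond the work. To be left alone. Origin: centre of its underside.
Not all that is in view belongs to the job. What is shaped like the case but green is not meant. Leave any purple look-alike of the spray_can alone.

How it is judged:
By the outcome, as a careful person would: the job done as asked, in the order asked, and still so for the second after the job is handed in, with the robot touching nothing.
It also fails if it takes over 67 s, if anything falls off the work surface, if the arm or the gripper's body presses on something with over 40 N, if the wrist force passes 120 N, or if a joint passes its speed limit or range.

## Working session

There is one attempt and no reset: what is moved stays moved. The work goes in short steps, Python scripts to look and compute and a tool call to move; the robot and the scene stay as the last step left them, time stands still between calls to the robot, and variables do not carry over. Pictures are saved under pics/ and viewed, at most 10 in all, crops included, and the job is handed in when it is done.

Besides the shell and the picture viewer there is one more tool, called in YAML: its name, and indented under it one key for each argument. move_arm: Moves the arm, as the interface text tells. Shifts and turns lie within -1 to 1; 1 stands for 0.025 m of shift or 6 degrees of turn. Its arguments: {"type":"object","properties":{"motion":{"type":"array"},"newtons":{"type":"number"}},"required":["motion"]}

```bash
mkdir -p pics; cat > h.py <<'E'
import numpy as np, cv2
from cell import get_obs, imaging
from scipy.spatial.transform import Rotation as R
def cloud(name):
    o=get_obs(); im,d=imaging.capture(name); p=imaging.camera_params(name)
    K=np.array(p["intrinsics"],float);k1=p["k1"]
    v,u=np.mgrid[0:400,0:640].astype(float)
    pts=np.stack([u.ravel(),v.ravel()],1)[:,None]
    # invert the radial factor
    q=cv2.undistortPointsIter(pts,K,np.array([k1,0,0,0,0.]),None,None,(cv2.TERM_CRITERIA_COUNT|cv2.TERM_CRITERIA_EPS,40,1e-9)).reshape(400,640,2)
    P=np.dstack([q*d[...,None],d])
    if "T" in p: T=np.array(p["T"])
    else:
        W=np.eye(4);W[:3,:3]=R.from_quat(o["eef_rot"]).as_matrix();W[:3,3]=o["position"];T=W@np.array(p["mount"])
    X=P@T[:3,:3].T+T[:3,3]; X[d<=0]=np.nan
    return im,X,T
def save(im,f): cv2.imwrite("pics/"+f,im[...,::-1])
E
python3 - <<'E'
from h import *
o=get_obs();print(o["position"],o["eef_rot"],o["force"])
a=[]
for n in("top","side"):
    im,X,T=cloud(n);a.append(im);np.savez(n+".npz",im=im,X=X);print(n,T.round(3))
    save(im,n+".png")
im=np.vstack(a);save(cv2.resize(im,(480,600)),"both.png")
E
```

```text
[0.20574883 0.50970492 0.21813085] [ 1.90714135e-01  9.81645461e-01 -5.30302796e-04 -1.61156735e-04] [ 0.35859656 -0.30818073 -0.61437991]
top [[-0.013 -0.988  0.153  0.413]
 [-1.     0.01  -0.024  0.068]
 [ 0.022 -0.153 -0.988  1.326]
 [ 0.     0.     0.     1.   ]]
side [[-0.982 -0.139  0.129  0.489]
 [-0.188  0.633 -0.751  0.813]
 [ 0.023 -0.762 -0.648  0.742]
 [ 0.     0.     0.     1.   ]]
```

View pics/top.png

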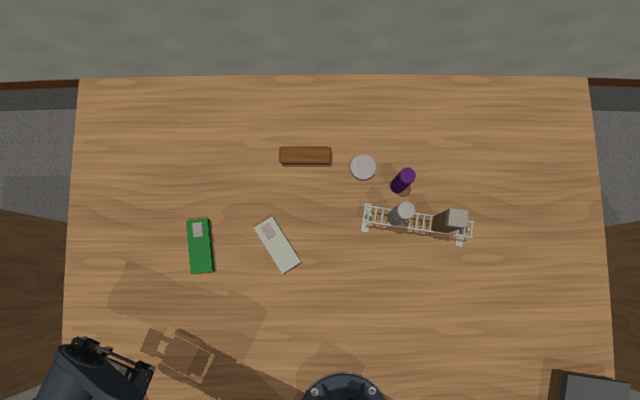

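View pics/side.png

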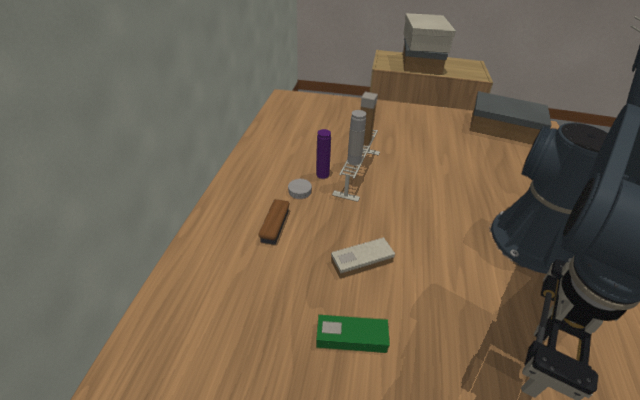

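The top view shows the white-lid box at about (277,245), the ledge from (366,217) to (472,230) with the can at (403,212) and the carton at (452,220). The green and purple look-alikes are at (200,245) and (402,180). In the side view the box is at (362,256).

```bash
python3 - <<'E'
from h import *
for n,box in(("top",(245,205,310,285)),("side",(320,230,405,285))):
    f=np.load(n+".npz");X=f["X"];im=f["im"].astype(int)
    u0,v0,u1,v1=box;S=X[v0:v1,u0:u1].reshape(-1,3)
    S=S[np.isfinite(S[:,2])]; tab=S[S[:,2]<.012];print(n,"table z",np.median(tab[:,2]))
    t=S[(S[:,2]>.028)&(S[:,2]<.05)]
    r=cv2.minAreaRect(t[:,:2].astype(np.float32)*1000);print("case",r,np.median(t[:,2]),len(t))
    # ledge area by height
    A=X.reshape(-1,3);m=(A[:,0]>.25)&(A[:,0]<.75)&(A[:,1]<0.03)&(A[:,1]>-.35)
    A=A[m&np.isfinite(A[:,2])]
    L=A[(A[:,2]>.083)&(A[:,2]<.098)]
    print("ledge",cv2.minAreaRect(L[:,:2].astype(np.float32)*1000),np.median(L[:,2]),len(L))
    H=A[(A[:,2]>.235)&(A[:,2]<.275)]
    print("ntops",len(H))
    _,lab,c=cv2.kmeans(H[:,:2].astype(np.float32),2,None,(3,50,1e-6),5,cv2.KMEANS_PP_CENTERS)
    for i in(0,1):
        h=H[lab[:,0]==i];print("top",h.mean(0).round(4),h.min(0).round(4),h.max(0).round(4),cv2.minAreaRect(h[:,:2].astype(np.float32)*1000),len(h))
E
```

```text
top table z 0.0006269007420154349
case ((482.77947998046875, 175.95904541015625), (152.0318603515625, 61.19091796875), 31.98187255859375) 0.03701532059876289 1203
ledge ((579.2718505859375, -217.640625), (289.4004821777344, 134.3834991455078), 80.46913146972656) 0.09073542835062265 566
ntops 662
top [ 0.5271 -0.2641  0.2545] [ 0.5043 -0.2906  0.2351] [ 0.5511 -0.2419  0.2619] ((527.8024291992188, -266.2983093261719), (45.41651153564453, 41.10580825805664), 79.87059020996094) 375
top [ 0.5469 -0.1413  0.2542] [ 0.5269 -0.1634  0.2351] [ 0.5688 -0.1216  0.2617] ((547.0640869140625, -142.67027282714844), (41.67000198364258, 41.234779357910156), 14.7164945602417) 287
side table z -0.0006384614444402414
case ((479.9675598144531, 179.32177734375), (152.63845825195312, 62.72590637207031), 31.995969772338867) 0.035011072164720436 1166
ledge ((581.8204956054688, -214.06576538085938), (293.3704833984375, 143.68899536132812), 80.51740264892578) 0.0888994348544867 330
ntops 345
top [ 0.5246 -0.2554  0.2491] [ 0.5007 -0.2877  0.2353] [ 0.5484 -0.2381  0.2567] ((524.0164794921875, -264.2369689941406), (48.706756591796875, 41.4238166809082), 79.46633911132812) 171
top [ 0.5449 -0.1336  0.2489] [ 0.5247 -0.1618  0.2355] [ 0.5668 -0.1191  0.2576] ((545.8715209960938, -139.3260498046875), (40.17502212524414, 41.80794906616211), 18.940622329711914) 174
```

move_arm:
  motion:
    - [0.926,-0.972,0,0,0,0.692,93]
    - [0.926,-0.972,0,0,0,0.692,93]
    - [0.926,-0.972,0,0,0,0.692,93]
    - [0.926,-0.972,0,0,0,0.692,93]
    - [0.926,-0.972,0,0,0,0.692,93]
    - [0.926,-0.972,0,0,0,0.692,93]
    - [0.926,-0.972,0,0,0,0.692,93]
    - [0.926,-0.972,0,0,0,0.692,93]

```text
time_s: 0.77
position: [0.3919, 0.3141, 0.2185]
eef_rot: [-0.1, 0.995, -0.0, -0.0]
force: [0.4, 0.2, -0.5]
gripper_width: 0.093
gripper_force: 0.0
```

move_arm:
  motion:
    - [0.926,-0.972,0,0,0,0.692,93]
    - [0.926,-0.972,0,0,0,0.692,93]
    - [0.926,-0.972,0,0,0,0.692,93]
    - [0.926,-0.972,0,0,0,0.692,93]
    - [0.926,-0.972,0,0,0,0.692,93]
    - [0,0,0,0,0,0,93]
    - [0,0,0,0,0,0,93]

```text
time_s: 1.35
position: [0.5073, 0.193, 0.2181]
eef_rot: [-0.274, 0.962, 0.0, -0.0]
force: [-0.5, 0.6, 0.2]
gripper_width: 0.093
gripper_force: 0.0
```

```bash
python3 - <<'E'
from h import *
o=get_obs();print(o["time_s"],o["position"],R.from_quat(o["eef_rot"]).as_matrix().round(3),o["joint_pos"],o["force"])
im,X,T=cloud("wrist");save(im,"w1.png");np.savez("w1.npz",X=X,im=im)
S=X.reshape(-1,3);S=S[np.isfinite(S[:,2])]
t=S[(S[:,2]>.03)&(S[:,2]<.045)&(np.hypot(S[:,0]-.48,S[:,1]-.178)<.1)]
print(len(t),cv2.minAreaRect(t[:,:2].astype(np.float32)*1000),np.median(t[:,2]))
E
```

```text
1.35 [0.50733677 0.19299944 0.21813892] [[-0.85  -0.527 -0.001]
 [-0.527  0.85  -0.   ]
 [ 0.001  0.    -1.   ]] [ 2.77701570e-01  3.38648320e-01  1.67037495e+00  8.31914574e-05
  1.13342421e+00 -1.84848102e+00] [-0.5267426   0.57955929  0.23659801]
6341 ((480.8529052734375, 179.36553955078125), (151.4882049560547, 61.122684478759766), 32.064476013183594) 0.03615502284797811
```

View pics/w1.png

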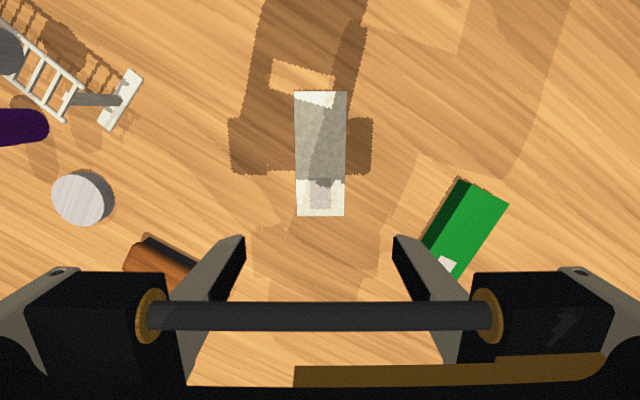

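The wrist view shows the box centred between the fingers, at about (320,155), with both fingers clear of it.

move_arm:
  motion:
    - [-0.03,0.08,-1,0,0,0,93]
    - [0,0,-1,0,0,0,93]
    - [0,0,-1,0,0,0,93]
    - [0,0,-1,0,0,0,93]
    - [0,0,-1,0,0,0,93]
    - [0,0,-1,0,0,0,93]
    - [0,0,-1,0,0,0,93]
    - [0,0,-0.8,0,0,0,93]

```text
time_s: 2.07
position: [0.5046, 0.1971, 0.022]
eef_rot: [-0.276, 0.961, 0.0, -0.001]
force: [0.7, -0.3, -0.7]
gripper_width: 0.0926
gripper_force: 0.0
```

move_arm:
  motion:
    - [0,0,-0.6,0,0,0,93]
    - [0,0,0,0,0,0,93]
    - [0,0,0,0,0,0,50]
    - [0,0,0,0,0,0,50]
    - [0,0,0,0,0,0,50]
    - [0,0,0,0,0,0,50]
    - [0,0,0,0,0,0,50]
    - [0,0,0,0,0,0,50]
  newtons: 40

```text
time_s: 2.73
position: [0.5065, 0.1962, 0.0093]
eef_rot: [-0.276, 0.961, -0.0, 0.001]
force: [-1.0, 0.7, 5.0]
gripper_width: 0.0596
gripper_force: 40.0
```

move_arm:
  motion:
    - [0,0,0.4,0,0,0,50]
    - [0,0,0.8,0,0,0,50]
    - [0,0,1,0,0,0,50]
    - [0,0,1,0,0,0,50]
    - [0,0,1,0,0,0,50]
    - [0,0,1,0,0,0,50]
    - [0,0,1,0,0,0,50]
    - [0,0,1,0,0,0,50]

```text
time_s: 3.4
position: [0.5057, 0.1959, 0.1906]
eef_rot: [-0.275, 0.961, 0.0, 0.0]
force: [0.2, -0.2, -1.5]
gripper_width: 0.0599
gripper_force: 40.0
```

move_arm:
  motion:
    - [-0.14,-0.39,0.25,0,0,-0.7,50]
    - [-0.14,-0.39,0.25,0,0,-0.7,50]
    - [-0.14,-0.39,0.25,0,0,-0.7,50]
    - [-0.14,-0.39,0.25,0,0,-0.7,50]
    - [-0.14,-0.39,0.25,0,0,-0.7,50]
    - [-0.14,-0.39,0.25,0,0,-0.7,50]
    - [-0.14,-0.39,0.25,0,0,-0.7,50]
    - [-0.14,-0.39,0.25,0,0,-0.7,50]

```text
time_s: 4.07
position: [0.4776, 0.1176, 0.2395]
eef_rot: [0.016, 1.0, 0.0, 0.0]
force: [0.1, 0.1, -1.3]
gripper_width: 0.0599
gripper_force: 40.0
```

move_arm:
  motion:
    - [-0.14,-0.39,0.25,0,0,-0.7,50]
    - [-0.14,-0.39,0.25,0,0,-0.7,50]
    - [-0.14,-0.39,0.25,0,0,-0.7,50]
    - [-0.14,-0.39,0.25,0,0,-0.7,50]
    - [-0.14,-0.39,0.25,0,0,-0.7,50]
    - [-0.14,-0.39,0.25,0,0,-0.7,50]
    - [-0.14,-0.39,0.25,0,0,-0.7,50]
    - [-0.14,-0.39,0.25,0,0,-0.7,50]

```text
time_s: 4.73
position: [0.4495, 0.0396, 0.2895]
eef_rot: [0.304, 0.953, 0.0, 0.0]
force: [1.0, -0.4, -0.3]
gripper_width: 0.0597
gripper_force: 40.0
```

move_arm:
  motion:
    - [0,0,0,0,0,-0.8,50]
    - [0,0,0,0,0,-0.8,50]
    - [0,0,0,0,0,-0.8,50]
    - [0,0,0,0,0,-0.8,50]
    - [0,0,0,0,0,-0.8,50]
    - [0,0,0,0,0,-0.8,50]
    - [0,0,0,0,0,-0.67,50]
    - [0,0,0,0,0,0,50]

```text
time_s: 5.4
position: [0.4497, 0.0401, 0.2891]
eef_rot: [0.561, 0.828, 0.0, 0.0]
force: [-0.1, -0.3, -0.6]
gripper_width: 0.0598
gripper_force: 40.0
```

```bash
python3 - <<'E'
from h import *
o=get_obs();M=R.from_quat(o["eef_rot"]).as_matrix();print(o["time_s"],o["position"],M.round(3),np.round(o["joint_pos"],3),np.degrees(np.arctan2(M[1,1],M[0,1])))
im,X,T=cloud("wrist")
S=X.reshape(-1,3);S=S[np.isfinite(S[:,2])];print(o["gripper_width"])
V=(S-o["position"])@M  # tool frame
t=V[(abs(V[:,1])<.028)&(V[:,2]<.02)&(V[:,2]>-.06)&(abs(V[:,0])<.16)]
print(len(t))
for a in np.arange(-.15,.15,.02):
    s=t[(t[:,0]>a)&(t[:,0]<a+.02)]
    if len(s)>20: print(a.round(3),np.median(s[:,2]).round(4),len(s))
print(t[:,0].min(),t[:,0].max())
E
```

```text
5.4 [0.44974082 0.0400641  0.28914313] [[-0.371  0.929  0.   ]
 [ 0.929  0.371  0.   ]
 [-0.     0.    -1.   ]] [-0.014  0.096  1.797  0.     1.249 -0.394] 21.776745084600837
0.05980109878260516
28230
-0.05 -0.0267 339
-0.03 -0.0268 1471
-0.01 -0.0269 3326
0.01 -0.0268 3743
0.03 -0.0268 4220
0.05 -0.0268 4798
0.07 -0.0268 5306
0.09 -0.0269 5027
-0.044418397308869345 0.10727112221416069
```

move_arm:
  motion:
    - [0,0,0,-0.9285,-0.3714,0,50]
    - [0,0,0,-0.9285,-0.3714,0,50]
    - [0,0,0,-0.9285,-0.3714,0,50]
    - [0,0,0,-0.9285,-0.3714,0,50]
    - [0,0,0,-0.9285,-0.3714,0,50]
    - [0,0,0,-0.9285,-0.3714,0,50]
    - [0,0,0,-0.9285,-0.3714,0,50]
    - [0,0,0,0,0,0,50]

```text
time_s: 6.12
position: [0.449, 0.041, 0.2874]
eef_rot: [0.519, 0.775, -0.204, 0.297]
force: [0.0, 0.3, -1.6]
gripper_width: 0.0599
gripper_force: 40.0
```

```bash
cat > s.py <<'E'
from h import *
o=get_obs();M=R.from_quat(o["eef_rot"]).as_matrix();print(o["time_s"],np.round(o["position"],4),M.round(3).tolist(),np.round(o["joint_pos"],3),np.round(o["force"],1),o["gripper_width"])
E
python3 s.py
```

```text
6.1167 [0.449  0.041  0.2874] [[-0.283, 0.926, 0.249], [0.684, 0.377, -0.625], [-0.673, -0.007, -0.74]] [ 0.407  0.145  1.932 -0.798  1.221  0.365] [ 0.   0.3 -1.6] 0.05986639050860793
```

move_arm:
  motion:
    - [0,0,0,-0.9285,-0.3714,0,50]
    - [0,0,0,-0.9285,-0.3714,0,50]
    - [0,0,0,-0.9285,-0.3714,0,50]
    - [0,0,0,-0.9285,-0.3714,0,50]
    - [0,0,0,-0.9285,-0.3714,0,50]
    - [0,0,0,-0.9285,-0.3714,0,50]
    - [0,0,0,-0.9285,-0.3714,0,50]
    - [0,0,0,-0.9285,-0.3714,0,50]

```text
time_s: 6.78
position: [0.45, 0.0398, 0.2888]
eef_rot: [0.395, 0.586, -0.399, 0.584]
force: [0.5, -0.7, -1.5]
gripper_width: 0.0599
gripper_force: 40.0
```

move_arm:
  motion:
    - [0,0,0,0,0,0,50]
    - [0,0,0,0,0,0,50]
    - [0,0,0,0,0,0,50]

```text
time_s: 7.03
position: [0.4503, 0.0397, 0.2889]
eef_rot: [0.397, 0.587, -0.397, 0.583]
force: [0.6, 0.7, -0.6]
gripper_width: 0.0598
gripper_force: 40.0
```

```bash
python3 s.py
```

```text
7.0333 [0.4503 0.0397 0.2889] [[-0.005, 0.929, 0.369], [0.003, 0.369, -0.929], [-1.0, -0.003, -0.005]] [ 0.606  0.534  2.024 -1.377  1.692  0.997] [ 0.6  0.7 -0.6] 0.05984811286040369
```

move_arm:
  motion:
    - [0,0,-0.8,0,0,0,50]
    - [0,0,-1,0,0,0,50]
    - [0,0,-1,0,0,0,50]
    - [0,0,-1,0,0,0,50]
    - [0,0,-1,0,0,0,50]
    - [0,0,-1,0,0,0,50]
    - [0,0,-0.9,0,0,0,50]
    - [0,0,-0.3,0,0,0,50]

```text
time_s: 7.7
position: [0.4503, 0.0399, 0.1122]
eef_rot: [0.397, 0.587, -0.397, 0.583]
force: [-0.5, -0.1, -1.2]
gripper_width: 0.0599
gripper_force: 40.0
```

move_arm:
  motion:
    - [0,0,-0.1,0,0,0,50]
    - [0,0,-0.1,0,0,0,50]
    - [0,0,0,0,0,0,50]
    - [0,0,0,0,0,0,50]

```text
time_s: 8.03
position: [0.4504, 0.0403, 0.1097]
eef_rot: [0.396, 0.586, -0.397, 0.585]
force: [0.1, 0.3, -1.9]
gripper_width: 0.0598
gripper_force: 40.0
```

```bash
python3 s.py; python3 - <<'E'
from h import *
im,X,T=cloud("side");save(im,"s2.png")
E
```

```text
8.0333 [0.4504 0.0403 0.1097] [[-0.001, 0.929, 0.371], [0.0, 0.371, -0.929], [-1.0, -0.001, -0.001]] [ 0.607  0.942  1.967 -1.35   1.622  1.343] [ 0.1  0.3 -1.9] 0.05981743992180747
```

View pics/s2.png

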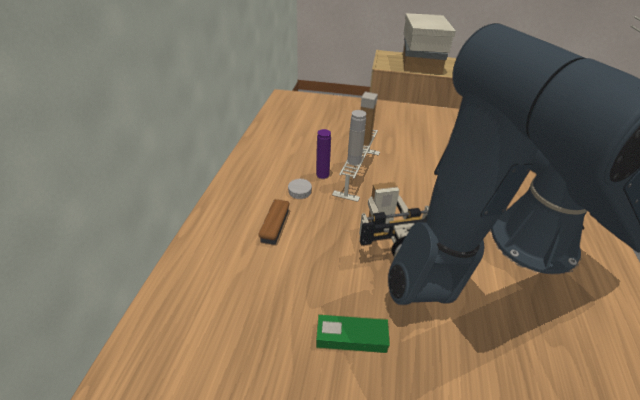

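The side view shows the box upright in the gripper at about (385,200), with the wrist clear of the green box. I'll lower it gently until it touches the counter.

move_arm:
  motion:
    - [0,0,-0.05,0,0,0,50]
    - [0,0,-0.05,0,0,0,50]
    - [0,0,0,0,0,0,50]
    - [0,0,0,0,0,0,50]

```text
time_s: 8.42
position: [0.4502, 0.0401, 0.1062]
eef_rot: [0.396, 0.586, -0.397, 0.585]
force: [0.1, 0.5, -0.8]
gripper_width: 0.0595
gripper_force: 40.0
```

move_arm:
  motion:
    - [0,0,-0.04,0,0,0,50]
    - [0,0,0,0,0,0,50]
    - [0,0,0,0,0,0,50]

```text
time_s: 8.67
position: [0.45, 0.0402, 0.1061]
eef_rot: [0.395, 0.585, -0.398, 0.586]
force: [-1.6, 1.3, 8.1]
gripper_width: 0.0595
gripper_force: 40.0
```

move_arm:
  motion:
    - [0,0,0,0,0,0,75]
    - [0,0,0,0,0,0,93]
    - [0,0,0,0,0,0,93]
    - [0,0,0,0,0,0,93]
    - [0,0,0,0,0,0,93]
    - [0,0,0,0,0,0,93]

```text
time_s: 9.17
position: [0.4501, 0.0401, 0.1051]
eef_rot: [0.396, 0.586, -0.397, 0.585]
force: [0.2, 0.7, -0.1]
gripper_width: 0.0916
gripper_force: 0.0
```

move_arm:
  motion:
    - [-0.111,0.279,0,0,0,0,93]
    - [-0.222,0.557,0,0,0,0,93]
    - [-0.297,0.743,0,0,0,0,93]
    - [-0.297,0.743,0,0,0,0,93]
    - [-0.297,0.743,0,0,0,0,93]
    - [-0.297,0.743,0,0,0,0,93]
    - [-0.297,0.743,0,0,0,0,93]
    - [0,0,0,0,0,0,93]

```text
time_s: 9.83
position: [0.404, 0.1568, 0.1051]
eef_rot: [0.395, 0.587, -0.396, 0.586]
force: [-0.2, -0.6, 0.2]
gripper_width: 0.0931
gripper_force: 0.0
```

```bash
python3 s.py; python3 - <<'E'
from h import *
for n in("top","side"):
    im,X,T=cloud(n)
    S=X.reshape(-1,3);S=S[np.isfinite(S[:,2])]
    near=np.hypot(S[:,0]-.45,S[:,1]-.055)<.07
    t=S[near&(S[:,2]>.135)&(S[:,2]<.165)]
    print(n,len(t),cv2.minAreaRect(t[:,:2].astype(np.float32)*1000),np.median(t[:,2]))
E
```

```text
9.8333 [0.404  0.1568 0.1051] [[-0.002, 0.927, 0.374], [0.0, 0.374, -0.927], [-1.0, -0.002, -0.001]] [ 0.853  0.975  1.83  -1.124  1.72   1.267] [-0.2 -0.6  0.2] 0.09313393014235188
top 349 ((446.663818359375, 45.463134765625), (60.656394958496094, 36.82760238647461), 21.660747528076172) 0.15060809343710124
side 314 ((443.9342346191406, 49.82874298095703), (62.4140739440918, 38.507869720458984), 22.124439239501953) 0.14837089039612744
```

The top and side cameras both show the box standing free (top at 150 mm, 60×37 mm footprint). Next I lift, tilt the tool back down and regrasp from above.

move_arm:
  motion:
    - [0,0,1,0,0,0,93]
    - [0,0,1,0,0,0,93]
    - [0,0,1,0,0,0,93]
    - [0,0,1,0,0,0,93]
    - [0,0,1,0,0,0,93]
    - [0,0,1,0,0,0,93]
    - [0,0,1,0,0,0,93]
    - [0,0,1,0,0,0,93]

```text
time_s: 10.6
position: [0.4046, 0.1527, 0.3063]
eef_rot: [0.396, 0.586, -0.398, 0.585]
force: [0.2, -0.0, 0.1]
gripper_width: 0.0931
gripper_force: 0.0
```

move_arm:
  motion:
    - [0,0,0,0.927,0.373,0,93]
    - [0,0,0,0.927,0.373,0,93]
    - [0,0,0,0.927,0.373,0,93]
    - [0,0,0,0.927,0.373,0,93]
    - [0,0,0,0.927,0.373,0,93]
    - [0,0,0,0.927,0.373,0,93]
    - [0,0,0,0.927,0.373,0,93]
    - [0,0,0,0.927,0.373,0,93]

```text
time_s: 11.27
position: [0.4046, 0.1532, 0.3053]
eef_rot: [0.522, 0.775, -0.201, 0.295]
force: [-0.5, -0.1, -0.5]
gripper_width: 0.0932
gripper_force: 0.0
```

move_arm:
  motion:
    - [0,0,0,0.927,0.373,0,93]
    - [0,0,0,0.927,0.373,0,93]
    - [0,0,0,0.927,0.373,0,93]
    - [0,0,0,0.927,0.373,0,93]
    - [0,0,0,0.927,0.373,0,93]
    - [0,0,0,0.927,0.373,0,93]
    - [0,0,0,0.927,0.373,0,93]
    - [0,0,0,0,0,0,93]

```text
time_s: 11.93
position: [0.4051, 0.1517, 0.3051]
eef_rot: [0.561, 0.828, 0.0, -0.002]
force: [-0.5, -0.8, -0.8]
gripper_width: 0.093
gripper_force: 0.0
```

move_arm:
  motion:
    - [0.1,-0.25,0,0,0,-1,93]
    - [0.1,-0.25,0,0,0,-1,93]
    - [0.1,-0.25,0,0,0,-1,93]
    - [0.1,-0.25,0,0,0,-1,93]
    - [0.1,-0.25,0,0,0,-1,93]
    - [0.1,-0.25,0,0,0,-1,93]
    - [0.1,-0.25,0,0,0,-1,93]
    - [0.1,-0.25,0,0,0,-1,93]

```text
time_s: 12.6
position: [0.4242, 0.103, 0.3045]
eef_rot: [0.849, 0.528, -0.002, 0.001]
force: [-0.5, 0.2, 0.5]
gripper_width: 0.0933
gripper_force: 0.0
```

move_arm:
  motion:
    - [0.1,-0.25,0,0,0,-1,93]
    - [0.1,-0.25,0,0,0,-1,93]
    - [0.1,-0.25,0,0,0,-1,93]
    - [0.1,-0.25,0,0,0,-1,93]
    - [0.1,-0.25,0,0,0,-1,93]
    - [0.1,-0.25,0,0,0,-1,93]
    - [0.1,-0.25,0,0,0,-1,93]
    - [0,0,0,0,0,0,93]

```text
time_s: 13.27
position: [0.4419, 0.059, 0.3045]
eef_rot: [0.982, 0.188, -0.002, 0.0]
force: [0.3, 0.1, 0.4]
gripper_width: 0.0927
gripper_force: 0.0
```

```bash
python3 s.py; python3 - <<'E'
from h import *
im,X,T=cloud("wrist");save(im,"w3.png");np.savez("w3.npz",X=X,im=im)
S=X.reshape(-1,3);S=S[np.isfinite(S[:,2])]
near=np.hypot(S[:,0]-.45,S[:,1]-.048)<.07
t=S[near&(S[:,2]>.14)&(S[:,2]<.16)]
print(len(t),cv2.minAreaRect(t[:,:2].astype(np.float32)*1000),np.median(t[:,2]))
E
```

```text
13.2667 [0.4419 0.059  0.3045] [[0.929, 0.37, -0.003], [0.37, -0.929, -0.002], [-0.003, 0.0, -1.0]] [ 2.900e-02  7.300e-02  1.783e+00 -1.000e-03  1.288e+00  1.221e+00] [0.3 0.1 0.4] 0.09267578712105891
1656 ((445.0171813964844, 48.77822494506836), (60.6208381652832, 36.17904281616211), 21.559255599975586) 0.14970100670909975
```

View pics/w3.png

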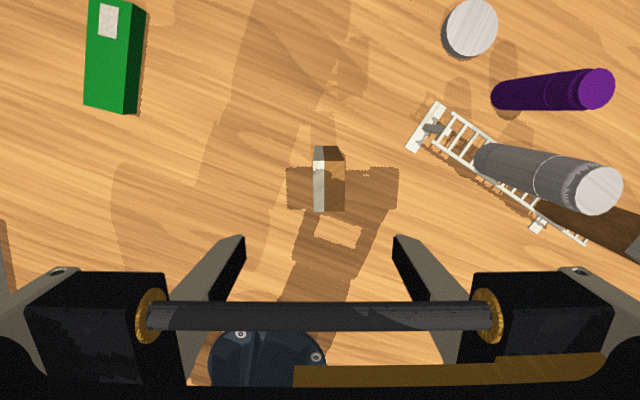

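The wrist view shows the box standing alone at (330,178), under and between the open fingers. The can is at (598,190).

move_arm:
  motion:
    - [0.14,-0.42,0,0,0,0,93]
    - [0,0,-1,0,0,0,93]
    - [0,0,-1,0,0,0,93]
    - [0,0,-1,0,0,0,93]
    - [0,0,-1,0,0,0,93]
    - [0,0,-1,0,0,0,93]
    - [0,0,-1,0,0,0,93]
    - [0,0,-1,0,0,0,93]

```text
time_s: 13.98
position: [0.4455, 0.0493, 0.129]
eef_rot: [0.981, 0.193, -0.001, -0.0]
force: [0.4, -0.7, -0.3]
gripper_width: 0.0931
gripper_force: 0.0
```

move_arm:
  motion:
    - [0,0,-0.82,0,0,0,93]
    - [0,0,0,0,0,0,93]
    - [0,0,0,0,0,0,60]
  newtons: 25

```text
time_s: 14.23
position: [0.4453, 0.0494, 0.1094]
eef_rot: [0.981, 0.193, -0.002, -0.001]
force: [-0.0, -0.1, -0.4]
gripper_width: 0.0898
gripper_force: 0.0
```

move_arm:
  motion:
    - [0,0,0,0,0,0,25]
    - [0,0,0,0,0,0,25]
    - [0,0,0,0,0,0,25]
    - [0,0,0,0,0,0,25]
    - [0,0,0,0,0,0,25]
    - [0,0,0,0,0,0,25]
    - [0,0,0,0,0,0,25]
    - [0,0,0,0,0,0,25]

```text
time_s: 14.9
position: [0.4457, 0.0496, 0.1097]
eef_rot: [0.981, 0.192, -0.001, -0.001]
force: [0.0, 0.4, 0.1]
gripper_width: 0.0375
gripper_force: 0.2
```

```bash
python3 s.py
```

```text
14.9 [0.4457 0.0496 0.1097] [[0.927, 0.376, -0.002], [0.376, -0.927, 0.001], [-0.001, -0.002, -1.0]] [6.000e-03 3.310e-01 2.003e+00 2.000e-03 8.090e-01 1.190e+00] [0.  0.4 0.1] 0.03749505519544851
```

move_arm:
  motion:
    - [0,0,0,0,0,0,25]
    - [0,0,0,0,0,0,25]
    - [0,0,0.2,0,0,0,25]
    - [0,0,0.6,0,0,0,25]
    - [0,0,1,0,0,0,25]
    - [0,0,1,0,0,0,25]
    - [0,0,1,0,0,0,25]
    - [0,0,1,0,0,0,25]
  newtons: 30

```text
time_s: 15.57
position: [0.4453, 0.0496, 0.2311]
eef_rot: [0.981, 0.192, -0.001, -0.001]
force: [0.2, -0.0, -1.0]
gripper_width: 0.0357
gripper_force: 30.0
```

move_arm:
  motion:
    - [-0.1,-0.75,0.25,0,0,0.75,25]
    - [-0.1,-0.75,0.25,0,0,0.75,25]
    - [-0.1,-0.75,0.25,0,0,0.75,25]
    - [-0.1,-0.75,0.25,0,0,0.75,25]
    - [-0.1,-0.75,0.25,0,0,0.75,25]
    - [-0.1,-0.75,0.25,0,0,0.75,25]
    - [-0.1,-0.75,0.25,0,0,0.75,25]
    - [-0.1,-0.75,0.25,0,0,0.75,25]

```text
time_s: 16.23
position: [0.4252, -0.1012, 0.2802]
eef_rot: [0.873, 0.487, -0.001, -0.001]
force: [1.0, 0.7, -1.7]
gripper_width: 0.0359
gripper_force: 30.0
```

move_arm:
  motion:
    - [-0.1,-0.75,0.25,0,0,0.75,25]
    - [-0.1,-0.75,0.25,0,0,0.75,25]
    - [-0.1,-0.75,0.25,0,0,0.75,25]
    - [0,-0.75,0,0,0,0.75,25]
    - [0,-0.3,0,0,0,0.75,25]
    - [0,0,0,0,0,0,25]
    - [0,0,0,0,0,0,25]

```text
time_s: 16.82
position: [0.4179, -0.1828, 0.2984]
eef_rot: [0.764, 0.645, -0.001, -0.001]
force: [0.9, -0.6, -0.8]
gripper_width: 0.0358
gripper_force: 30.0
```

```bash
python3 s.py; python3 - <<'E'
from h import *
print(np.array(imaging.camera_params("wrist")["mount"]).round(3).tolist())
im,X,T=cloud("wrist");save(im,"w4.png");np.savez("w4.npz",X=X,im=im)
E
```

```text
16.8167 [ 0.4179 -0.1828  0.2984] [[0.167, 0.986, -0.003], [0.986, -0.167, -0.001], [-0.001, -0.002, -1.0]] [-0.513  0.099  1.771 -0.002  1.274 -0.345] [ 0.9 -0.6 -0.8] 0.035803690319878734
[[0.0, -0.956, -0.293, 0.082], [1.0, 0.0, -0.0, -0.001], [0.0, -0.293, 0.956, -0.166], [0.0, 0.0, 0.0, 1.0]]
```

View pics/w4.png

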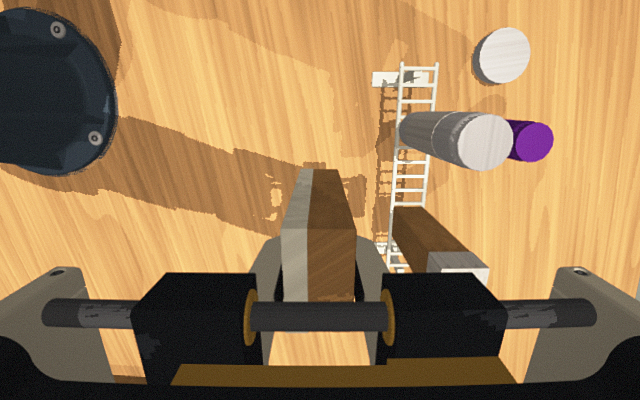

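The wrist view shows the held box at (318,235). The ledge runs from (415,70) to (405,265), with the can top at (483,142) and the carton at about (450,255).

```bash
python3 - <<'E'
from h import *
o=get_obs();M=R.from_quat(o["eef_rot"]).as_matrix();p=np.array(o["position"])
S=np.load("w4.npz")["X"].reshape(-1,3);S=S[np.isfinite(S[:,2])]
D=dict(w=S)
for n in("top","side"):
    f=np.load(n+".npz")["X"].reshape(-1,3);D[n]=f[np.isfinite(f[:,2])]
g=np.array([.5365,-.203]);
for n,S in D.items():
    for deg in(-9.5,):
        a=np.radians(deg);ex=np.array([np.cos(a),np.sin(a)]);ey=np.array([-ex[1],ex[0]])
        Q=np.c_[(S[:,:2]-g)@ex,(S[:,:2]-g)@ey,S[:,2]]
        L=Q[(abs(Q[:,2]-.09)<.005)&(abs(Q[:,0])<.035)&(abs(Q[:,1])<.2)]
        print(n,"ledge x,y range",L.min(0).round(4),L.max(0).round(4),len(L),cv2.minAreaRect(L[:,:2].astype(np.float32)*1000))
        # edges along the length, for yaw
        for y in np.arange(-.14,.2,.04):
            s=L[(L[:,1]>y)&(L[:,1]<y+.04)]
            if len(s)>8: print("  y%.2f x %.4f %.4f"%(y,*np.percentile(s[:,0],[1,99])))
        for nm,sg in(("can",1),("carton",-1)):
            h=Q[(Q[:,2]>.13)&(Q[:,2]<.27)&(abs(Q[:,0])<.04)&(sg*Q[:,1]>.02)&(sg*Q[:,1]<.1)]
            t=h[h[:,2]>(.252 if nm=="carton" or 1 else 0)]
            if len(t)<9:continue
            print("  ",nm,"top",np.median(t[:,2]).round(4),cv2.minAreaRect(t[:,:2].astype(np.float32)*1000),len(t),"all y",np.percentile(h[:,1],[.5,99.5]).round(4),"x",np.percentile(h[:,0],[.5,99.5]).round(4))
# held box in tool frame
S=D["w"];V=(S-p)@M
t=V[(abs(V[:,1])<.03)&(V[:,2]<.15)&(V[:,2]>-.03)&(abs(V[:,0])<.06)]
print(len(t),t.min(0),t.max(0))
e=t[t[:,0]>.02];
A=np.c_[e[:,1:],np.ones(len(e))];k=abs(e[:,0]-.03)<.008;print("narrow side x=ay+bz+c",np.linalg.lstsq(A[k],e[k,0],rcond=None)[0],k.sum())
for z in np.arange(0,.14,.02):
    s=t[(t[:,2]>z)&(t[:,2]<z+.02)]
    if len(s)>20: print("z%.2f"%z,"y",np.percentile(s[:,1],[1,99]).round(4),"x",np.percentile(s[:,0],[1,50,99]).round(4),len(s))
E
```

```text
w ledge x,y range [-0.0253 -0.1381  0.085 ] [0.0239 0.1413 0.095 ] 2345 ((-0.2726249694824219, 1.5560302734375), (49.10349655151367, 279.20037841796875), 0.2523147463798523)
  y-0.14 x -0.0240 0.0080
  y-0.10 x -0.0242 -0.0150
  y-0.06 x -0.0243 0.0237
  y-0.02 x -0.0244 0.0229
  y0.02 x -0.0244 0.0216
  y0.06 x -0.0243 0.0225
  y0.10 x -0.0251 0.0227
   can top 0.2545 ((-0.5216484069824219, 62.02102279663086), (40.764373779296875, 40.68665313720703), 10.538166999816895) 2500 all y [0.0419 0.0839] x [-0.0233  0.0183]
   carton top 0.2547 ((0.8914756774902344, -42.67523193359375), (15.438432693481445, 43.324012756347656), 72.93811798095703) 376 all y [-0.0817 -0.0392] x [-0.0211  0.0197]
top ledge x,y range [-0.0227 -0.1595  0.085 ] [0.0265 0.1373 0.0949] 543 ((1.7676925659179688, -11.03424072265625), (296.8061828613281, 48.89796447753906), 89.90006256103516)
  y-0.14 x -0.0224 0.0234
  y-0.10 x -0.0224 -0.0142
  y-0.06 x -0.0219 0.0252
  y-0.02 x -0.0221 0.0253
  y0.02 x -0.0220 -0.0030
  y0.06 x -0.0221 0.0256
  y0.10 x -0.0216 0.0258
   can top 0.2561 ((1.4391717910766602, 61.03268
[... 763 characters left out ...]
7473754883) 86 all y [0.0447 0.0868] x [-0.0235  0.02  ]
   carton top 0.2544 ((-2.357036590576172, -61.101722717285156), (44.389122009277344, 40.73275375366211), 88.85545349121094) 85 all y [-0.0853 -0.0368] x [-0.0226  0.0186]
3484 [ 0.00776543 -0.0299517  -0.02999043] [0.03026224 0.02998532 0.10931273]
narrow side x=ay+bz+c [-0.01711508  0.00190315  0.0294123 ] 2840
z0.00 y [-0.0186  0.0165] x [0.0289 0.0294 0.03  ] 513
z0.02 y [-0.0185  0.0162] x [0.0289 0.0294 0.0301] 380
z0.04 y [-0.0184  0.0164] x [0.029  0.0295 0.03  ] 287
z0.06 y [-0.0184  0.0162] x [0.0291 0.0295 0.0301] 226
z0.08 y [-0.0184  0.0165] x [0.029  0.0295 0.0301] 179
z0.10 y [-0.0184  0.0159] x [0.0292 0.0296 0.03  ] 73
```

move_arm:
  motion:
    - [0,0,-0.6,0,0,0,25]
    - [0,0,-0.9,0,0,0,25]
    - [0,0,-0.9,0,0,0,25]
    - [0,0,-0.8,0,0,0,25]
    - [0,0,-0.26,0,0,0,25]
    - [0,0,0,0,0,0,25]
    - [0,0,0,0,0,0,25]

```text
time_s: 17.45
position: [0.4185, -0.1827, 0.2126]
eef_rot: [0.763, 0.647, -0.001, -0.0]
force: [0.5, -0.2, -1.8]
gripper_width: 0.0357
gripper_force: 30.0
```

move_arm:
  motion:
    - [0.6,-0.097,0,0,0,0,25]
    - [0.6,-0.097,0,0,0,0,25]
    - [0.6,-0.097,0,0,0,0,25]
    - [0.6,-0.097,0,0,0,0,25]
    - [0.6,-0.097,0,0,0,0,25]
    - [0.6,-0.097,0,0,0,0,25]
    - [0.6,-0.097,0,0,0,0,25]
    - [0.3,-0.049,0,0,0,0,25]

```text
time_s: 18.12
position: [0.5325, -0.2013, 0.2134]
eef_rot: [0.763, 0.647, -0.001, 0.001]
force: [-0.5, -0.4, -0.9]
gripper_width: 0.0361
gripper_force: 30.0
```

move_arm:
  motion:
    - [0.27,-0.042,0,0,0,0,25]
    - [0,0,0,0,0,0,25]
    - [0,0,0,0,0,0,25]
    - [0,0,0,0,0,0,25]

```text
time_s: 18.45
position: [0.5369, -0.2021, 0.2121]
eef_rot: [0.763, 0.647, -0.001, -0.0]
force: [0.2, 0.5, -0.9]
gripper_width: 0.0355
gripper_force: 30.0
```

```bash
python3 s.py; python3 - <<'E'
from h import *
im,X,T=cloud("wrist");save(im,"w5.png");np.savez("w5.npz",X=X,im=im)
E
```

```text
18.45 [ 0.5369 -0.2021  0.2121] [[0.164, 0.986, -0.002], [0.986, -0.164, -0.001], [-0.001, -0.002, -1.0]] [-0.44   0.401  1.595 -0.002  1.147 -0.275] [ 0.2  0.5 -0.9] 0.03547415613925178
```

View pics/w5.png

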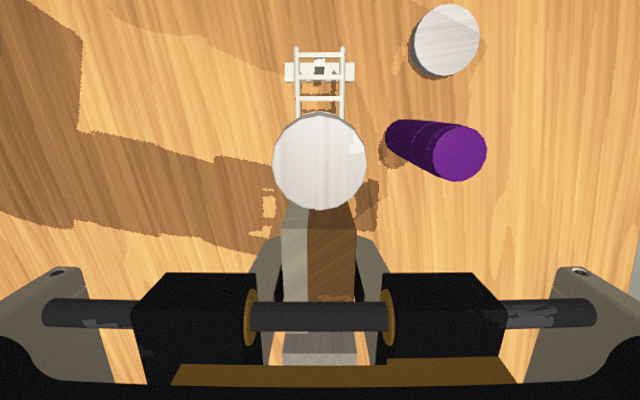

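The box sits in the gap behind the can's top at (320,162). The carton's top edge shows at (318,345).

```bash
python3 - <<'E'
from h import *
o=get_obs();M=R.from_quat(o["eef_rot"]).as_matrix();p=np.array(o["position"])
S=np.load("w5.npz")["X"].reshape(-1,3);S=S[np.isfinite(S[:,2])];V=(S-p)@M
def q(m,n):
    s=V[m];print(n,len(s),cv2.minAreaRect(s[:,:2].astype(np.float32)*1000),np.percentile(s,[.5,99.5],axis=0).round(4).tolist())
top=abs(S[:,2]-.255)<.006
q(top&(V[:,0]>.035)&(V[:,0]<.1)&(abs(V[:,1])<.04),"can")
q(top&(V[:,0]<-.03)&(V[:,0]>-.1)&(abs(V[:,1])<.025),"carton")
q((abs(S[:,2]-.09)<.005)&(V[:,0]>.06)&(V[:,0]<.2)&(abs(V[:,1])<.035),"ledge")
b=(V[:,0]>.02)&(V[:,0]<.036)&(V[:,2]>0)&(V[:,2]<.06)&(abs(V[:,1])<.03); q(b,"box side")
E
```

```text
can 7074 ((60.45042419433594, -0.7750053405761719), (40.93947982788086, 41.04887771606445), 78.21562194824219) [[0.041, -0.0204, -0.0442], [0.0803, 0.0188, -0.0409]]
carton 1520 ((-40.30304718017578, -0.4115276336669922), (20.128625869750977, 40.53715133666992), 1.06659996509552) [[-0.0499, -0.0206, -0.044], [-0.0303, 0.0195, -0.0369]]
ledge 1534 ((108.19598388671875, -0.7395801544189453), (64.73070526123047, 48.33188247680664), 0.07491765171289444) [[0.0777, -0.0247, 0.1206], [0.1393, 0.0234, 0.1256]]
box side 17 ((29.91705322265625, -1.0742645263671875), (0.7867881059646606, 35.47653579711914), 0.903681218624115) [[0.0293, -0.0188, 0.0], [0.0303, 0.0166, 0.0052]]
```

move_arm:
  motion:
    - [0,0,-0.15,0,0,0,25]
    - [0,0,-0.15,0,0,0,25]
    - [0,0,-0.1,0,0,0,25]
    - [0,0,-0.05,0,0,0,25]
    - [0,0,0,0,0,0,25]
    - [0,0,0,0,0,0,25]

```text
time_s: 19.0
position: [0.5374, -0.2021, 0.2005]
eef_rot: [0.763, 0.647, -0.001, -0.0]
force: [0.4, 0.1, -1.1]
gripper_width: 0.0357
gripper_force: 30.0
```

move_arm:
  motion:
    - [0,0,-0.04,0,0,0,25]
    - [0,0,0,0,0,0,25]
    - [0,0,0,0,0,0,25]

```text
time_s: 19.25
position: [0.5375, -0.2022, 0.1997]
eef_rot: [0.763, 0.647, -0.001, -0.0]
force: [1.3, -1.3, -1.5]
gripper_width: 0.0363
gripper_force: 30.0
```

move_arm:
  motion:
    - [0,0,-0.03,0,0,0,25]
    - [0,0,0,0,0,0,25]
    - [0,0,0,0,0,0,25]

```text
time_s: 19.5
position: [0.5376, -0.2022, 0.1996]
eef_rot: [0.763, 0.647, -0.001, -0.0]
force: [-2.2, 0.9, 5.1]
gripper_width: 0.0359
gripper_force: 30.0
```

move_arm:
  motion:
    - [0,0,-0.02,0,0,0,25]
    - [0,0,0,0,0,0,25]
    - [0,0,0,0,0,0,25]

```text
time_s: 19.75
position: [0.5376, -0.2022, 0.1997]
eef_rot: [0.763, 0.647, -0.001, 0.0]
force: [-3.6, 1.4, 9.5]
gripper_width: 0.0361
gripper_force: 30.0
```

move_arm:
  motion:
    - [0,0,0,0,0,0,40]
    - [0,0,0,0,0,0,50]
    - [0,0,0,0,0,0,60]
    - [0,0,0,0,0,0,70]
    - [0,0,0,0,0,0,80]
    - [0,0,0,0,0,0,80]
    - [0,0,0,0,0,0,80]

```text
time_s: 20.33
position: [0.5374, -0.2021, 0.1983]
eef_rot: [0.763, 0.647, -0.001, -0.0]
force: [-0.6, -0.1, -0.6]
gripper_width: 0.0755
gripper_force: 0.0
```

move_arm:
  motion:
    - [0,0,0.3,0,0,0,80]
    - [0,0,0.6,0,0,0,80]
    - [0,0,1,0,0,0,80]
    - [0,0,1,0,0,0,80]
    - [0,0,1,0,0,0,80]
    - [0,0,1,0,0,0,80]
    - [0,0,1,0,0,0,80]
    - [0,0,0,0,0,0,80]

```text
time_s: 21.0
position: [0.5386, -0.2026, 0.3516]
eef_rot: [0.763, 0.647, 0.001, 0.003]
force: [-0.1, 0.3, 0.8]
gripper_width: 0.0802
gripper_force: 0.0
```

move_arm:
  motion:
    - [-0.8,0.8,0,0,0,0,80]
    - [-0.8,0.8,0,0,0,0,80]
    - [-0.8,0.8,0,0,0,0,80]
    - [-0.8,0.8,0,0,0,0,80]
    - [-0.8,0.8,0,0,0,0,80]
    - [-0.8,0.8,0,0,0,0,80]
    - [0,0,0,0,0,0,80]
    - [0,0,0,0,0,0,80]

```text
time_s: 21.67
position: [0.417, -0.0816, 0.3464]
eef_rot: [0.762, 0.647, -0.001, 0.0]
force: [1.1, 0.6, 0.1]
gripper_width: 0.0799
gripper_force: 0.0
```

```bash
python3 s.py; python3 - <<'E'
from h import *
g=np.array([.5365,-.203]);a=np.radians(-9.5);ex=np.array([np.cos(a),np.sin(a)]);ey=np.array([-ex[1],ex[0]])
for n in("top","side"):
    im,X,T=cloud(n);save(im,"end_%s.png"%n)
    S=X.reshape(-1,3);S=S[np.isfinite(S[:,2])];Q=np.c_[(S[:,:2]-g)@ex,(S[:,:2]-g)@ey,S[:,2]]
    for nm,m in(("box",abs(Q[:,1])<.035),("can",(Q[:,1]>.035)&(Q[:,1]<.1)),("carton",(Q[:,1]<-.035)&(Q[:,1]>-.1))):
        t=Q[m&(abs(Q[:,0])<.05)&(abs(Q[:,2]-(.24 if nm=="box" else .255))<.006)]
        print(n,nm,len(t),np.median(t[:,2]),cv2.minAreaRect(t[:,:2].astype(np.float32)*1000))
save(cv2.resize(cloud("top")[0][170:270,320:520],(800,400)),"endc.png")
E
```

```text
21.6667 [ 0.417  -0.0816  0.3464] [[0.163, 0.987, -0.001], [0.987, -0.163, -0.001], [-0.001, -0.001, -1.0]] [-0.302  0.     1.759 -0.002  1.383 -0.138] [1.1 0.6 0.1] 0.07990154737428676
top box 371 0.2407446656767389 ((1.778207778930664, -0.4715728759765625), (37.00191879272461, 61.66573715209961), 0.3672330975532532)
top can 210 0.2561093011590485 ((5.163937568664551, 61.532501220703125), (33.612518310546875, 42.43895721435547), 8.73862361907959)
top carton 325 0.25634850202627435 ((2.0645217895507812, -64.06163787841797), (44.7335090637207, 41.546791076660156), 89.74278259277344)
side box 96 0.24016656503765732 ((-1.1044540405273438, 0.5924072265625), (58.98238754272461, 37.33203125), 89.35247039794922)
side can 94 0.25481739911474266 ((-0.7667675018310547, 60.897850036621094), (37.08294677734375, 39.64649963378906), 16.30667495727539)
side carton 106 0.2538178324471242 ((-1.9973087310791016, -62.829566955566406), (50.321475982666016, 41.3603630065918), 89.98469543457031)
```

View pics/endc.png

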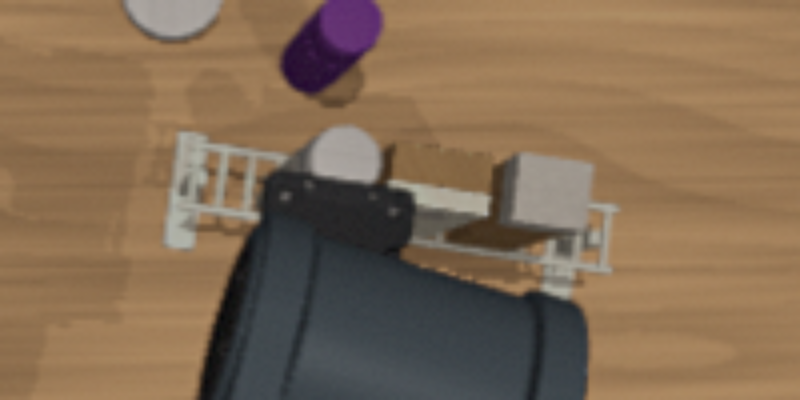

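The end view shows the box upright in the gap at about (440,175), between the can and the carton. It is within 0.5° of square, centred on the ledge depth, and has about 9–10 mm on each side.

```bash
python3 -c "
from cell import sign_off
print(sign_off())"
```

```text
the job is handed in; nothing more can be done
None
```

The white-lid box was stood on end on the counter and released, then placed upright in the gap on the ledge; it measures square and centred, with about 9–10 mm to each neighbour, and I handed the job in at about 22 s.

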